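# Zero the dial gauge, index the flange three clicks and hold it

### The job

We are checking the runout of the flange on the indexing fixture. First turn the dial gauge's bezel until the red zero mark lies under the pointer, and let go of it; then take the fixture's black hand knob and turn it clockwise (seen from above), counting three clicks, until the spindle sits in the third stop from where it stands, without turning it backwards a click or running past that stop. Finish still gripping the knob, holding it steady in the third stop while I read the gauge, and leave the other things on the bench alone.

Things in the scene. Friction and masses are not known exactly. Their poses are not given: they have to be found in the camera images.
- fixture: Indexing fixture bolted to the bench: blue base plate 150 x 215 x 14 mm (85 mm to +y, 130 mm to -y of the origin), round housing, vertical spindle carrying index plate, flange and knob. A spring-loaded brass roller in a steel block (86 mm high, on the -y side) drops between the index plate's pins and makes the stops. Origin on the spindle axis at bench level, z up; yaw within 20 degrees.
- knob: Black knurled round hand knob, 42 mm in diameter, 28 mm high, on top of the spindle; turning it turns the flange. Origin on the spindle axis at its underside, 116 mm above the bench (top at 144 mm); z up, x along the white line on its top, turning with it. Under it an 18 mm neck and a free gap of 14 mm or more; nothing within reach of the fingers round it stands higher than 112 mm.
- spindle (a joint): Angle of spindle and knob, rad, growing clockwise seen from above. 0 at the start, which is itself a stop; the next stops are 20 degrees apart: 0.349, 0.698, 1.047 (the third). No end stop. The detent resists with about 0.2 N m on leaving a stop, flips over half way and then pulls on into the next stop about as strongly; it locates the spindle but does not lock it.
- gauge: Dial gauge, face up on a magnetic stand, fixed. ITS ORIGIN IS NOT AT THE GAUGE but on the fixture's spindle axis at bench level. Along this frame's y: plunger and stem (8 mm thick, at height 87 mm) from 48 to 86 mm, gauge body 54 mm across (79 to 99 mm high) and bezel centred at 113 mm, cap to 150 mm, then column (top at 85 mm) and magnetic base centred at 171 mm.
- bezel: Knurled steel rim of the dial gauge, 58 mm in diameter, 12 mm high, 99 to 111 mm above the bench; it turns with the white dial about its vertical axis and stays where it is left (friction about 0.04 N m). Best pinched across the line to the knob, so that the fingers clear the stem. Origin on its axis at its underside; z up, x towards the red zero mark.
- dial (a joint): Angle of bezel and dial, rad, growing counterclockwise seen from above; 0 when the zero mark points along the stem to the spindle axis. The gauge reads zero when it equals joint pointer.
- pointer (a joint): Angle of the gauge's black pointer, rad, growing counterclockwise seen from above from the same direction; it stays still when the bezel turns. At the start the zero mark stands 0.25 to 1.4 rad counterclockwise of it. The long thin end reads; the short thick end is its tail.
- zero_mark (a point): Point on the red zero mark, 20 mm from the dial's axis, on the dial that turns with the bezel (dial of 50 divisions, 7.2 degrees each).
- pointer_tip (a point): Tip of the reading end of the pointer, 20 mm from the dial's axis.
- spare_flange: Loose aluminium ring flange 96 mm across, 14 mm high, lying on the bench; origin at the centre of its underside. To be left alone.
- caliper: Digital caliper lying on the bench, 200 mm long, 12 mm high; origin at the middle of its underside, beam along x. To be left alone.
- wrench: Steel wrench lying on the bench, 160 mm long, along x; origin at its middle. To be left alone.
- screwdriver: Screwdriver with yellow handle lying on the bench, 200 mm long, along x; origin at its middle. To be left alone.
- oil_bottle: Small white oil bottle with red cap, 52 mm across, 140 mm high, standing; origin at the centre of its underside. To be left alone.
- mug: White mug, 80 mm across, 95 mm high, standing; origin at the centre of its underside. To be left alone.
- tape_roll: Yellow roll of tape lying flat, 100 mm across, 48 mm high; origin at the centre of its underside. To be left alone.
- datum_hole (a point): Centre of the red-ringed hole, one of six, on top of the aluminium flange, 38.5 mm from the spindle axis, 94 mm above the bench; it turns with the knob. Flange 96 mm across, 80 to 94 mm above the bench, its raised middle 58 mm across to 98 mm. Below it the steel index plate with 18 pins, 132 mm across, 65 to 77 mm above the bench.

How it is judged (in metres and radians):
On the way, in this order (a step that is already met when the one before it is completed fails the run):
1. the gauge reads zero and the bezel has been let go, the spindle still in its first position (horizontal distance between zero_mark and pointer_tip below 0.0025 m and contact force between the fingers and bezel below 0.3 N and value of joint spindle between -0.1 and 0.1 rad), for 0.2 s.
2. the spindle stands in the third stop with the knob gripped (value of joint spindle between 0.967 and 1.127 rad and contact force between the fingers and knob above 4 N), for 0.2 s.
At the end, for the whole second after the job is handed in: The gauge still reads zero (zero mark within 2.5 mm, about one division, of the pointer tip), the spindle rests in the third stop (1.047 rad, within 0.08 rad) and does not move, the fingers still grip the knob (more than 4 N) and no longer touch the bezel (all of step 2 and horizontal distance between zero_mark and pointer_tip below 0.0025 m and velocity of joint spindle between -0.1 and 0.1 rad/s and contact force between the fingers and bezel below 0.3 N); the arm keeps its last pose, push and grip.
It fails at once if the knob is turned past the third stop towards the fourth (value of joint spindle above 1.23 rad).
It fails at once if the knob is turned backwards a click (value of joint spindle below -0.18 rad).
It fails at once if something else on the bench is shoved or knocked over (distance of any of spare_flange, caliper, wrench, screwdriver, oil_bottle, mug, tape_roll from where it was at the start of the episode above 0.02 m or angle between any of oil_bottle, mug's own z axis and vertical above 0.5 rad).
It also fails if it takes over 58 s, if anything falls off the work surface, if the arm or the gripper's body presses on something with over 40 N, if the wrist force passes 120 N, or if a joint passes its speed limit or range.

### The arm

A 7-joint arm with a two-finger parallel gripper is mounted at the origin on the work surface. World frame = base frame: x ahead of the robot, y to its left, z up, the work surface at z = 0. Lengths are in mm, angles in rad, forces in N, time in s.
With the tool pointing down it reaches from about 425 to 1025 mm from the base axis. Payload 9.4 kg.
Tool frame: the origin (TCP) lies on the centre line of the jaws, within the pads' length; the fingertips stand 11 mm ahead of it and the grasp point (between the pads) lies 8 mm behind it; z points along the fingers, x is the direction in which the jaws open and shut, and the axes are right-handed (so a half turn about z gives the same grasp; the last joint's range is limited). The gripper opens to 85 mm and grips with 20 to 120 N. Pads are 22 mm wide; open, the fingers measure 114 mm over their backs; the gripper's body (76 mm by 85 mm) begins 54 mm behind the grasp point. The pads swing forward as they close: fully open they stand 13 mm farther back than shut.
Start: joints at [1.178, 0.599, -0.003, 1.599, 0.002, 0.943, -0.08], TCP at [225.159, -689.15, 242.275] pointing down, gripper open.
Joint ranges: [-2.57, 2.57], [-0.35, 1.97], [-1.29, 1.29], [0.11, 2.56], [-1.05, 4.19], [0.11, 1.86], [-2.63, 2.63]. Speed limits (rad/s): [2.22, 2.22, 3.01, 3.01, 3.14, 3.14, 3.14].

### API

Orientations are given as a unit quaternion [x, y, z, w].
In Python, from bench import * gives the robot as it stands.
- The arm moves only by the shell command python3 -m handwheel 'ROWS'. ROWS is JSON, a list that holds one entry, the list of rows, each a list of 7 numbers: the shift along the tool's x, y, z in units of 50 mm (1.0 is 50 mm), then the turn, a rotation vector about the tool's x, y, z in rad, then the gripper's target within -1 to 1 (fully open at 1, half-way at 0, shut at -1). In form: [[[x, y, z, rx, ry, rz, gripper], ...]]. A call has 1 to 10 rows; each row shifts and turns the pose as measured when the row begins, along the tool's axes as they then stand; what a row does not reach is not made up. A row lasts 1/8 s, in which the tool goes at most 62.5 mm and 10.7 degrees, less where a joint would pass 70% of its speed; a pose out of reach is approached as far as the arm can. A call is refused whole if a number of a shift passes 1 or a number of a turn 0.188, either way. A call with a gripper value outside its range is refused whole. The fingers move at their own pace and stop on an object; the grip force is fixed at half the most. Time passes only in rows, so rows that do not move let the fingers close. It gives the time, the measured TCP pose, the force and the opening at its end, in the units of the state.
- read_state(): the state, without advancing time (a new reading comes with each control period).
- read_camera(name): name is "scene" or "top" or "wrist"; returns a dict with "frame" (420x560x3 uint8, red, green, blue), "range_z" (420x560 float32, mm along the optical axis (not along the pixel's ray), 0 where there is no reading), "intrinsics" (3x3 intrinsics, pixels), "xyz" and "orientation" of the camera in the world. Camera axes: x right, y up, looking along -z (the intrinsics and any distortion apply to the point x, -y, -z); pixel columns grow to the right and rows downward; lengths in mm; the calibration is good to about 2 mm. A picture is of the moment at which its call begins.
- hand_in(): hands the job in, once; it reports no verdict.
The state is a dict: "time_s": time; "joints": joint angles; "joint_velocities": joint speeds; "effort": joint torques, N m; "position": TCP position; "orientation": TCP orientation; "force": force on the tool from outside, world axes, zero at the start; "moment": the same for the moment, N m; "width": opening from 0.0 (shut) to 1.0 (fully open).
Only numpy, scipy, OpenCV 4.12 (cv2) and the standard library are available. Lean on these libraries where they do the work, as an engineer would, in place of code of your own. Each camera call takes 0.05 s, during which the arm holds its last target. There are 200 camera calls.

## Working session

There is one attempt and no reset: what is moved stays moved. The work goes in short steps, Python scripts to look and compute and a shell command to move; the robot and the scene stay as the last step left them, time stands still between calls to the robot, and variables do not carry over. Pictures are saved under pics/ and viewed, about 8 in all and at most 12, crops included, and the job is handed in when it is done.

```bash
ls; mkdir -p pics
cat > h.py <<'E'
from bench import *
import numpy as np, cv2
from scipy.spatial.transform import Rotation as R
def ray(c,u,v):
    K=np.array(c["intrinsics"]);d=np.linalg.inv(K)@[u,v,1.];d=np.array([d[0],-d[1],-d[2]])
    return np.array(c["xyz"]),R.from_quat(c["orientation"]).apply(d)
def plane(c,u,v,z):
    o,d=ray(c,u,v);return o+d*(z-o[2])/d[2]
def proj(c,p):
    q=R.from_quat(c["orientation"]).inv().apply(np.array(p)-c["xyz"]);K=np.array(c["intrinsics"])
    w=K@np.array([q[0],-q[1],-q[2]]);return w[:2]/w[2]
def save(n,im): cv2.imwrite("pics/"+n,cv2.cvtColor(im,cv2.COLOR_RGB2BGR))
E
python3 - <<'E'
from h import *
s=read_state();print(s)
for n in("top","scene"):
    c=read_camera(n);np.save(n+".npy",c,allow_pickle=True);save(n+"1.png",c["frame"]);print(n,c["xyz"],c["orientation"],c["intrinsics"])
E
```

```text
pics
{'time_s': 0.0, 'joints': array([ 1.17828542,  0.60017336, -0.00254815,  1.60011184,  0.00179713,
        0.94286669, -0.07981197]), 'joint_velocities': array([ 4.34338943e-04,  2.65291675e-04, -1.45714512e-03,  1.58941248e-05,
        1.44756840e-03,  4.65889607e-04,  8.88412597e-05]), 'effort': array([-5.44157792e-04, -7.76444936e+01,  1.56503946e+00, -2.58003867e+01,
        1.23236197e-02,  8.95383884e-03,  7.86622053e-06]), 'position': array([ 225.03091918, -688.73324867,  241.38845162]), 'orientation': array([ 8.09516227e-01, -5.87096987e-01, -6.68148541e-04, -3.99575801e-04]), 'force': array([0.38987425, 0.24684194, 0.24097639]), 'moment': array([0.08579403, 0.00243863, 0.02772997]), 'width': 1.0011350981493088}
top [ 235.84403738  -27.23295656 1516.50147845] [-0.07650307  0.07997599  0.70482822 -0.7006913 ] [[498.09934292   0.         279.05911694]
 [  0.         498.09934292 204.84463951]
 [  0.           0.           1.        ]]
scene [1029.18407411  435.07922375 1077.36439928] [0.11745869 0.26240856 0.88316793 0.37062058] [[444.13903356   0.         280.70908967]
 [  0.         444.13903356 212.7300818 ]
 [  0.           0.           1.        ]]
```

View pics/top1.png

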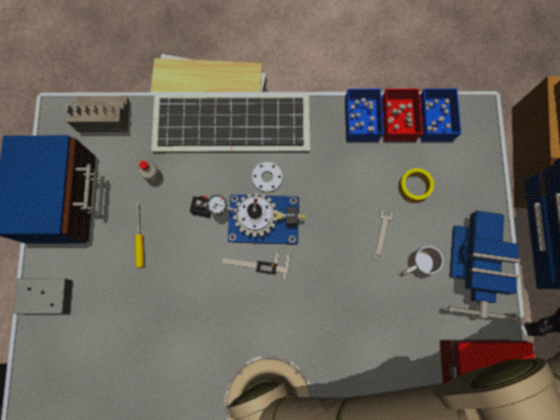

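The top view shows the fixture with the knob near (255,207), the gauge near (217,204) and its stand at (201,206); the arm is out of the way. Next I'll crop in on both cameras.

Run:
```python
from h import *
c=np.load("top.npy",allow_pickle=True).item();d=np.load("scene.npy",allow_pickle=True).item()
k=plane(c,255,207,144);g=plane(c,217,204,111);print(k,g,proj(d,k),proj(d,g))
a=cv2.resize(c["frame"][175:245,185:285],(800,560),interpolation=cv2.INTER_CUBIC)
u,v=proj(d,(k+g)/2).astype(int);print(u,v)
b=cv2.resize(d["frame"][v-50:v+50,u-70:u+70],(784,560),interpolation=cv2.INTER_CUBIC)
save("topc.png",a);save("scenec.png",b)
```

```text
[539.397948    32.90652033 144.        ] [556.17821142 144.26784229 111.        ] [297.07766041 207.66204662] [324.54347675 245.1252213 ]
310 226
```

View pics/topc.png

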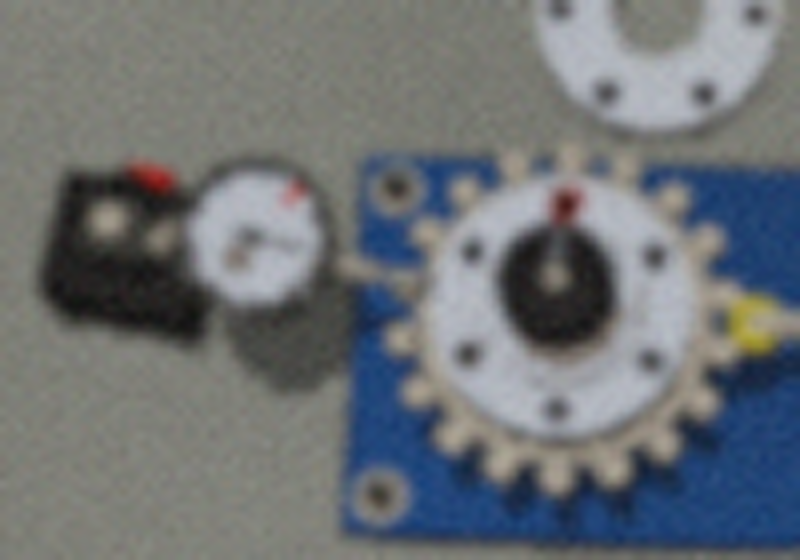

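View pics/scenec.png

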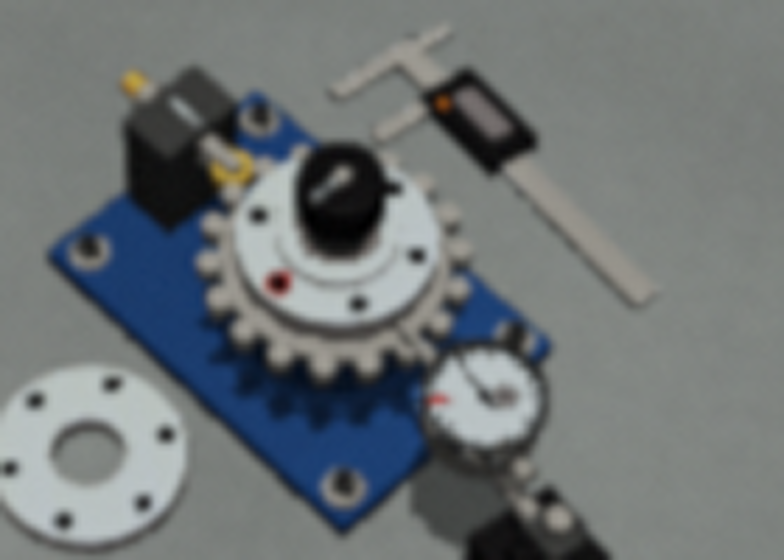

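The top crop shows the dial at (258,237), the pointer's thin end towards (300,245), the red mark at (293,192), the knob at (557,285) and the datum hole at (566,203). The scene crop agrees: dial at (487,398), pointer up-left towards the stem, red mark at (437,400). I'll measure from both.

Run:
```python
from h import *
c=np.load("top.npy",allow_pickle=True).item();d=np.load("scene.npy",allow_pickle=True).item()
T=lambda x,y,z:plane(c,185+(x+.5)/8-.5,175+(y+.5)/8-.5,z)[:2].round(1)
S=lambda x,y,z:plane(d,240+(x+.5)/5.6-.5,176+(y+.5)/5.6-.5,z)[:2].round(1)
for n,f,P in(("top",T,dict(bez=(258,233,111),tip=(300,245,110),red=(296,190,110),knob=(557,285,144),datum=(566,203,94),base=(128,258,20))),
 ("scene",S,dict(bez=(485,400,109),tip=(455,350,110),red=(437,400,110),knob=(340,180,144),datum=(279,282,94)))):
    for k,p in P.items(): print(n,k,f(*p))
for n,q in(("vise",(490,245)),("bottle",(148,170))):
    z=c["range_z"][q[1]-8:q[1]+8,q[0]-8:q[0]+8];print(n,1516-z[z>0].min())
s=read_state();print(R.from_quat(s["orientation"]).as_matrix().round(3))
```

```text
top bez [557.1 144.8]
top tip [552.8 129.7]
top red [573.3 131.5]
top knob [530.2  35.2]
top datum [571.7  34.3]
top base [568.3 205.7]
scene bez [556.4 150.1]
scene tip [547. 124.]
scene red [571.9 135.3]
scene knob [533.8  38.9]
scene datum [569.2  36.4]
vise 152.06042
bottle 88.33203
[[ 0.311 -0.951 -0.001]
 [-0.951 -0.311  0.001]
 [-0.001  0.    -1.   ]]
```

```bash
python3 -m handwheel '[[[-0.6,-0.5,-0.8,0,0,0,1],[-0.92,-0.77,-0.4,0,0,0,1],[-0.92,-0.77,0,0,0,0,1],[-0.92,-0.77,0,0,0,0,1],[-0.92,-0.77,0,0,0,0,1],[-0.92,-0.77,0,0,0,0,1],[-0.92,-0.77,0,0,0,0,1],[-0.92,-0.77,0,0,0,0,1],[-0.92,-0.77,0,0,0,0,1],[-0.92,-0.77,0,0,0,0,1]]]'; python3 -c "
from h import *
s=read_state();print(s['joints'],R.from_quat(s['orientation']).as_matrix().round(3),R.from_quat(s['orientation']).inv().apply(np.array([545,147,300])-s['position'])/50)"
```

```text
time_s: 1.35
position: [444.3, -138.7, 301.2]
orientation: [0.807, -0.59, -0.002, -0.001]
force: [2.2, -0.9, -0.3]
width: 0.999
[ 0.33721685  0.2202515  -0.18750092  2.09118255  0.05114188  0.8367631
 -1.14275559] [[ 0.303 -0.953 -0.002]
 [-0.953 -0.303  0.003]
 [-0.003  0.001 -1.   ]] [-4.83455256 -3.65248067  0.03820266]
```

```bash
python3 -m handwheel '[[[-0.85,-0.64,0,0,0,0,1],[-0.85,-0.64,0,0,0,0,1],[-0.85,-0.64,0,0,0,0,1],[-0.85,-0.64,0,0,0,0,1],[-0.85,-0.64,0,0,0,0,1],[-0.5,-0.38,0,0,0,-0.1,1],[0,0,0,0,0,-0.185,1],[0,0,0,0,0,-0.185,1],[0,0,0,0,0,-0.185,1],[0,0,0,0,0,-0.185,1]]]';python3 -m handwheel '[[[0,0,0,0,0,-0.185,1],[0,0,0,0,0,-0.1,1]]]'; python3 -c "
from h import *
s=read_state();print(s['joints'],R.from_quat(s['orientation']).as_matrix().round(3))
c=read_camera('wrist');np.save('w1.npy',c,allow_pickle=True);save('w1.png',c['frame']);print(c['xyz'],proj(c,[556,147,111]),proj(c,[532,37,144]))"
```

```text
time_s: 2.6
position: [543.7, 158.2, 299.6]
orientation: [0.979, -0.202, -0.003, -0.001]
force: [0.8, -0.2, -0.3]
width: 1.0
time_s: 2.85
position: [543.3, 157.8, 298.9]
orientation: [0.998, -0.057, -0.003, -0.001]
force: [-0.3, -1.1, 0.8]
width: 1.002
[ 0.03456777  0.39755496 -0.57087051  1.87604259  0.25350721  0.94569795
 -0.76545091] [[ 0.993 -0.114 -0.007]
 [-0.114 -0.993  0.003]
 [-0.007 -0.002 -1.   ]]
[553.12799589 236.03088314 431.13604302] [296.74923224 199.37131302] [284.21885342 325.15854993]
```

View pics/w1.png

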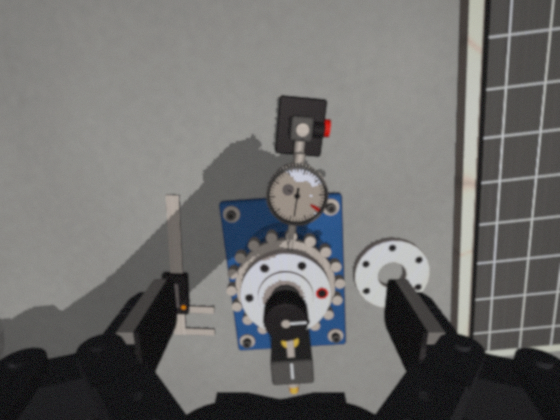

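The wrist view shows the bezel at (297,195), the pointer running down towards the stem, the red mark at (316,209) and the knob at (286,322). I'll crop the dial for precise measurement.

```bash
cat > dial.py <<'E'
from h import *
def dial(c,cx,cy,n,r=35,zc=111):
    f=c["frame"];x0,y0=int(cx)-r,int(cy)-r;s=560//(2*r)
    sub=f[y0:y0+2*r,x0:x0+2*r];save(n,cv2.resize(sub,None,fx=s,fy=s,interpolation=cv2.INTER_CUBIC))
    a=f.astype(int);m=(a[...,0]-np.maximum(a[...,1],a[...,2])>40)
    v,u=np.nonzero(m[y0:y0+2*r,x0:x0+2*r]);k=np.hypot(u-r,v-r)<r*0.75;u,v=u[k]+x0,v[k]+y0
    red=plane(c,u.mean(),v.mean(),110) if len(u) else None
    return s,x0,y0,red,(u.mean(),v.mean()) if len(u) else None
E
python3 - <<'E'
from dial import *
c=np.load('w1.npy',allow_pickle=True).item()
print(dial(c,297,195,"w1c.png"))
print(c["range_z"][195,285:310], "knob",plane(c,286,322,144))
E
```

```text
(8, 262, 160, array([572.0649909 , 137.17050294, 110.        ]), (np.float64(314.94736842105266), np.float64(207.3421052631579)))
[333.85083 332.63937 333.34076 334.23987 334.60333 334.0873  333.44788
 334.54135 333.86685 333.90833 330.24213 331.67798 331.63953 331.60083
 330.30267 332.7004  334.19614 334.78012 333.48087 334.35995 333.92914
 333.23672 334.24814 332.9998  333.99454] knob [534.01610923  40.20279053 144.        ]
```

View pics/w1c.png

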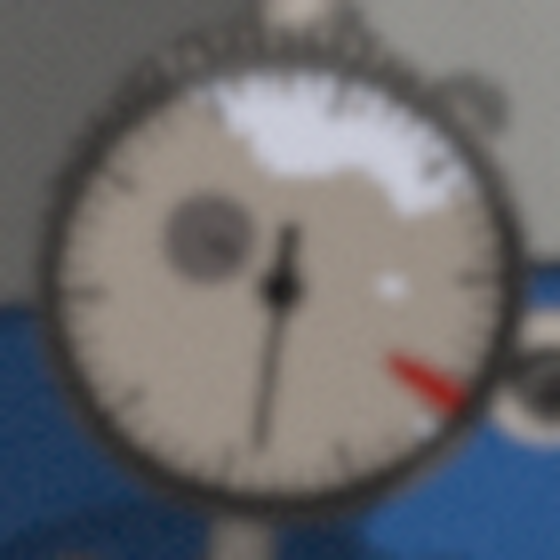

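Run:
```python
from h import *
c=np.load('w1.npy',allow_pickle=True).item()
P=lambda x,y,z=107:plane(c,262+(x+.5)/8-.5,160+(y+.5)/8-.5,z)[:2]
o,t,r=P(281,288),P(262,440),P(426,381)
an=lambda p:np.degrees(np.arctan2(*(p-o)[::-1]))
bz=P(281,281,111);kn=plane(c,286,322,144)[:2]
print(o,t-o,np.hypot(*(t-o)),np.hypot(*(r-o)),an(t),an(r),"delta",an(r)-an(t),np.radians(an(r)-an(t)))
print("bezel",bz,P(281,282,105),"knob",kn,"axis",np.degrees(np.arctan2(*(bz-kn)[::-1])), np.hypot(*(bz-kn)))
s=read_state();print(s['position'])
```

```text
[556.34712751 149.54812217] [ -4.09450748 -18.22119268] 18.675568376140614 20.533352505919133 -102.66463702459261 -39.77199827320814 delta 62.89263875138447 1.0976836214790344
bezel [556.39066847 151.44108742] [556.43970729 149.73560938] knob [534.01610923  40.20279053] axis 78.6272326607941 113.46620464722717
[543.32701204 157.72560525 298.84094944]
```

```bash
python3 -m handwheel '[[[0.28,0.12,0,0,0,0,1],[0,0,0,0,0,-0.145,1],[0,0,0,0,0,-0.143,1],[0,0,0.9,0,0,0,1],[0,0,0.9,0,0,0,1],[0,0,0.9,0,0,0,1],[0,0,0,0,0,0,1]]]'
cat > go.py <<'E'
from h import *
import sys
s=read_state();M=R.from_quat(s['orientation']);m=M.as_matrix()
print("yaw",np.degrees(np.arctan2(m[1,0],m[0,0])),"tilt",m[2,:2].round(4),"J",s['joints'].round(2),"F",s['force'].round(1),"Mom",s['moment'].round(2),"w",s['width'])
print("pos",s['position'],"d",(M.inv().apply(np.array(eval(sys.argv[1]))-s['position'])/50).round(3))
E
python3 go.py "[556.4,150,105]"
```

```text
time_s: 3.78
position: [563.1, 145.7, 160.0]
orientation: [0.997, 0.083, -0.002, -0.001]
force: [0.1, 0.4, -0.6]
width: 1.001
yaw 9.547461273139428 tilt [-0.0032 -0.0021] J [ 0.02  0.59 -0.54  1.98  0.45  0.7  -0.63] F [ 0.1  0.4 -0.6] Mom [ 0.02 -0.02  0.02] w 1.0009978994733713
pos [563.07977289 145.662464   159.96780791] d [-0.114 -0.105  1.1  ]
```

```bash
python3 -m handwheel '[[[-0.114,-0.105,0,0,0,0,1],[0,0,0,0,0,0,1]]]' && python3 go.py "[556.4,150,105]" && python3 -c "
from h import *
c=read_camera('wrist');save('w2.png',c['frame']);print(proj(c,[556.4,150,111]))"
```

```text
time_s: 4.03
position: [557.9, 150.6, 162.6]
orientation: [0.997, 0.082, -0.0, -0.001]
force: [0.9, -0.9, 0.0]
width: 1.0
yaw 9.442844723505438 tilt [-0.0001 -0.0024] J [ 0.01  0.58 -0.54  1.99  0.45  0.69 -0.65] F [ 0.9 -0.9  0. ] Mom [-0.03 -0.02 -0.01] w 0.9998566807736259
pos [557.92255541 150.64270502 162.58531303] d [-0.032  0.01   1.152]
[276.898439   249.22826064]
```

View pics/w2.png

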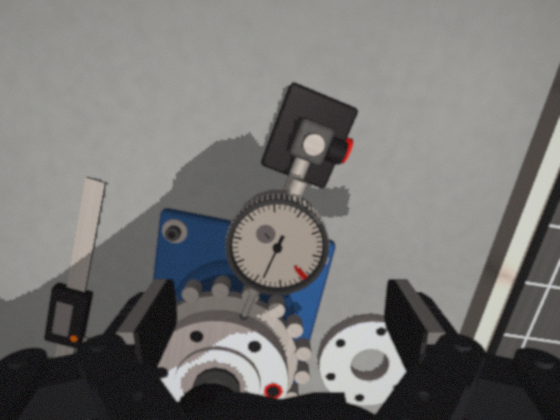

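The bezel appears at (278,243), about 3 mm further in +y than predicted. I'll aim for y=152, descend and close.

```bash
python3 -m handwheel '[[[-0.02,-0.03,0.6,0,0,0,1],[0,0,0.45,0,0,0,1],[0,0,0.05,0,0,0,1]]]' && python3 go.py "[556.4,152,105]" && python3 -m handwheel '[[[0,0,0,0,0,0,0.55],[0,0,0,0,0,0,0.3],[0,0,0,0,0,0,0],[0,0,0,0,0,0,-0.3],[0,0,0,0,0,0,-0.3]]]'&& python3 go.py "[556.4,152,105]"
```

```text
time_s: 4.45
position: [560.5, 152.4, 111.4]
orientation: [0.997, 0.081, 0.005, -0.002]
force: [0.0, 0.9, -0.4]
width: 0.997
yaw 9.331399131571732 tilt [ 0.0096 -0.0025] J [-0.04  0.64 -0.48  2.03  0.52  0.58 -0.72] F [ 0.   0.9 -0.4] Mom [-0.01  0.02  0.01] w 0.9973671856083772
pos [560.45447334 152.42504223 111.42727822] d [-0.083 -0.004  0.128]
time_s: 5.08
position: [556.0, 151.4, 113.3]
orientation: [0.997, 0.081, 0.001, -0.0]
force: [-0.4, 1.5, -10.4]
width: 0.636
yaw 9.33442428925675 tilt [ 0.0029 -0.0006] J [-0.04  0.64 -0.48  2.03  0.52  0.59 -0.71] F [ -0.4   1.5 -10.4] Mom [ 0.35 -0.21  0.05] w 0.6359968211453079
pos [556.04641727 151.39068635 113.28357976] d [ 0.008 -0.011  0.166]
```

```bash
python3 -m handwheel '[[[0,0,0.1,0,0,0,-0.5],[0,0,0,0,0,0.05,-0.5],[0,0,0,0,0,0.12,-0.5],[0,0,0,0,0,0.12,-0.5],[0,0,0,0,0,0.12,-0.5],[0,0,0,0,0,0.05,-0.5]]]'&& python3 go.py "[556.4,152,110]" && python3 -c "
from h import *
c=read_camera('wrist');save('w3.png',c['frame'])"
```

```text
time_s: 5.82
position: [557.1, 151.3, 113.3]
orientation: [0.988, -0.156, 0.004, -0.0]
force: [-0.1, 0.7, -7.0]
width: 0.637
yaw -17.9536708702376 tilt [ 0.0072 -0.0012] J [-0.13  0.62 -0.34  2.04  0.39  0.54 -1.07] F [-0.1  0.7 -7. ] Mom [-0.   -0.01  0.07] w 0.6367051612511637
pos [557.12240816 151.27248818 113.26763724] d [-0.019 -0.009  0.065]
```

View pics/w3.png

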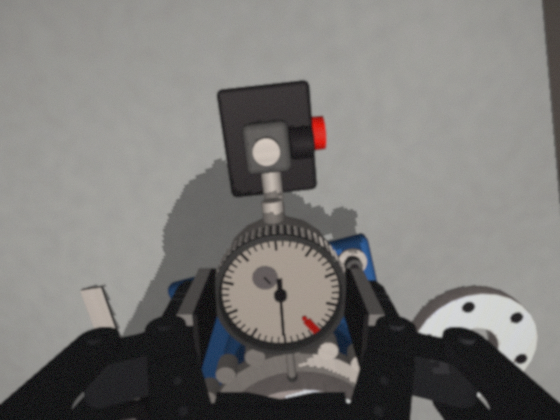

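The bezel is gripped and turning with the tool: centre (280,294), pointer tip (283,334), red mark (311,325).

```bash
cat > ang.py <<'E'
from h import *
def ang(c,cen,r=60):
    """red mark and dark pointer angles (deg, world) about the hub, by masks"""
    f=c["frame"].astype(int);V,U=np.mgrid[:420,:560]
    P=np.array([plane(c,u,v,108)[:2] for v,u in zip(V.ravel(),U.ravel()) if abs(u-cen[0])<r and abs(v-cen[1])<r])
    C=np.array([f[v,u] for v,u in zip(V.ravel(),U.ravel()) if abs(u-cen[0])<r and abs(v-cen[1])<r])
    o=plane(c,*cen,108)[:2];D=P-o;rr=np.hypot(*D.T);a=np.degrees(np.arctan2(D[:,1],D[:,0]))
    red=(C[:,0]-C[:,1:].max(1)>50)&(rr<24)&(rr>10)
    dark=(C.max(1)<105)&(rr>10)&(rr<17)&(np.abs((a+101+180)%360-180)<40)
    m=lambda k:np.degrees(np.angle(np.exp(1j*np.radians(a[k])).mean()))
    return o,"red",red.sum(),m(red),"ptr",dark.sum(),m(dark),"cw to go rad",np.radians(m(red)-m(dark))
if __name__=="__main__":
    c=np.load('w1.npy',allow_pickle=True).item();print(ang(c,(297,195.6)))
    c=read_camera("wrist");np.save("w3.npy",c,allow_pickle=True);print(ang(c,(280,294.5)))
E
python3 ang.py
```

```text
(array([556.62148978, 149.74665788]), 'red', np.int64(30), np.float64(-40.16853572234595), 'ptr', np.int64(1), np.float64(-106.30721647324748), 'cw to go rad', np.float64(1.1543377420286272))
(array([556.19599244, 149.85633646]), 'red', np.int64(139), np.float64(-66.58431099286854), 'ptr', np.int64(34), np.float64(-104.20103892090972), 'cw to go rad', np.float64(0.6565357561712233))
```

```bash
python3 -m handwheel '[[[0,0,0,0,0,0.1,-0.5],[0,0,0,0,0,0.12,-0.5],[0,0,0,0,0,0.12,-0.5],[0,0,0,0,0,0.12,-0.5],[0,0,0,0,0,0.12,-0.5],[0,0,0,0,0,0.05,-0.5],[0,0,0,0,0,0,-0.5]]]'&& python3 go.py "[556.4,152,110]" && python3 -c "
from ang import *
c=read_camera('wrist');np.save('w4.npy',c,allow_pickle=True);q=proj(c,[556.2,149.86,108]);print(q,ang(c,q));f=c['frame'];x,y=q.astype(int)
save('w4.png',cv2.resize(f[y-70:y+70,x-70:x+70],(560,560)))"
```

```text
time_s: 6.8
position: [558.3, 150.4, 113.3]
orientation: [0.889, -0.458, 0.004, -0.001]
force: [0.4, 0.4, -7.1]
width: 0.634
yaw -54.49128015566028 tilt [ 0.0061 -0.0052] J [-0.25  0.6  -0.17  2.04  0.21  0.51 -1.52] F [ 0.4  0.4 -7.1] Mom [-0.22 -0.12 -0.05] w 0.6340768022967278
pos [558.32729959 150.4237084  113.26626148] d [-0.048  0.013  0.065]
[280.80142004 294.43465738] (array([556.2 , 149.86]), 'red', np.int64(113), np.float64(-103.21271276800398), 'ptr', np.int64(41), np.float64(-105.77145232264202), 'cw to go rad', np.float64(0.0446584299294471))
```

View pics/w4.png

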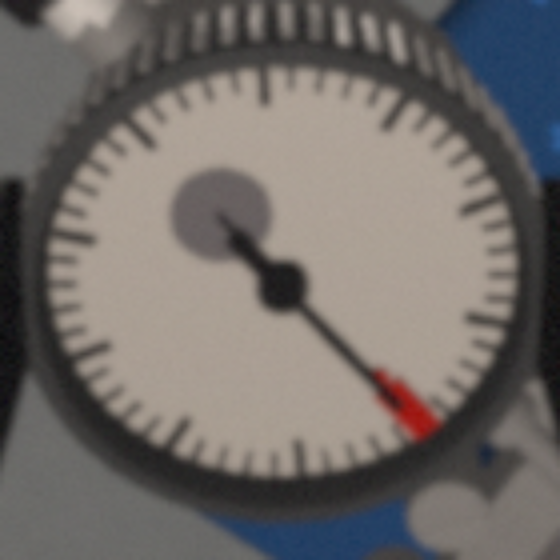

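The pointer overlies the red mark, which is only about 0.04 rad short. I'll trim by that much, open and rise.

```bash
python3 -m handwheel '[[[0,0,0,0,0,0.04,-0.5],[0,0,0,0,0,0,-0.5],[0,0,0,0,0,0,0.5],[0,0,0,0,0,0,1],[0,0,0,0,0,0,1],[0,0,0,0,0,0,1],[0,0,-0.5,0,0,0,1],[0,0,-0.9,0,0,0,1],[0,0,-0.3,0,0,0,1],[0,0,0,0,0,0,1]]]'&& python3 go.py "[534,40,190]" && python3 -c "
from ang import *
c=read_camera('wrist');np.save('w5.npy',c,allow_pickle=True);q=proj(c,[556.2,149.86,108]);print(q,ang(c,q));f=c['frame'];x,y=q.astype(int)
save('w5.png',cv2.resize(f[y-60:,x-160:x+160],None,fx=2.2,fy=2.2))"
```

```text
time_s: 8.1
position: [558.7, 151.4, 201.9]
orientation: [0.88, -0.475, 0.005, -0.003]
force: [-0.2, 0.2, 0.2]
width: 1.001
yaw -56.7148346027107 tilt [ 0.0058 -0.009 ] J [-0.23  0.48 -0.2   1.98  0.15  0.69 -1.5 ] F [-0.2  0.2  0.2] Mom [0.01 0.05 0.03] w 1.0009604299896158
pos [558.69615352 151.44062326 201.89913346] d [1.591 1.638 0.232]
[280.78491126 227.76565192] (array([556.2 , 149.86]), 'red', np.int64(43), np.float64(-106.78460061108895), 'ptr', np.int64(15), np.float64(-104.7141510764067), 'cw to go rad', np.float64(-0.03613616137658986))
```

View pics/w5.png

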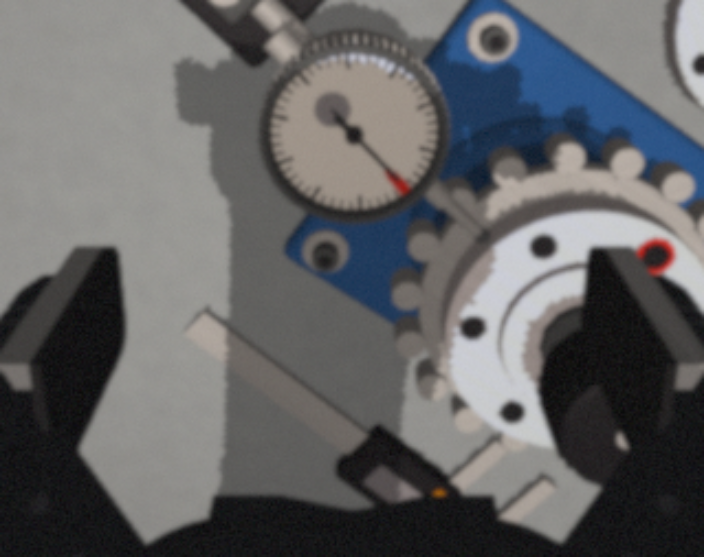

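The gauge reads zero after release (mark about 0.03 rad or less from the pointer) and the flange hasn't moved. Now over the knob, pre-rotating counterclockwise.

```bash
python3 -m handwheel '[[[0.8,0.82,0,0,0,0,1],[0.75,0.78,0,0,0,0,1],[0,0,0,0,0,-0.185,1],[0,0,0,0,0,-0.185,1],[0,0,0,0,0,-0.185,1],[0,0,0,0,0,-0.185,1],[0,0,0,0,0,-0.185,1],[0,0,0,0,0,-0.185,1],[0,0,0,0,0,-0.185,1],[0,0,0,0,0,-0.185,1]]]' >/dev/null&& python3 -m handwheel '[[[0,0,0,0,0,0,1]]]' && python3 go.py "[534,40,123]"&& python3 -c "
from ang import *
c=read_camera('wrist');np.save('w6.npy',c,allow_pickle=True);print(proj(c,[534,40,144]),proj(c,[534,40,98]))
f=c['frame'];save('w6.png',f)"
```

```text
time_s: 9.52
position: [526.2, 38.8, 184.9]
orientation: [0.967, 0.256, -0.006, -0.002]
force: [0.4, 0.0, -0.8]
width: 1.002
yaw 29.620537862614235 tilt [-0.0112 -0.008 ] J [ 0.27  0.51 -0.63  2.07  0.45  0.71 -0.14] F [ 0.4  0.  -0.8] Mom [ 0.03  0.   -0.  ] w 1.0018224967925042
pos [526.24931087  38.80825552 184.90123392] d [0.16  0.066 1.236]
[293.77192763 261.71374347] [292.08487846 231.55878977]
```

View pics/w6.png

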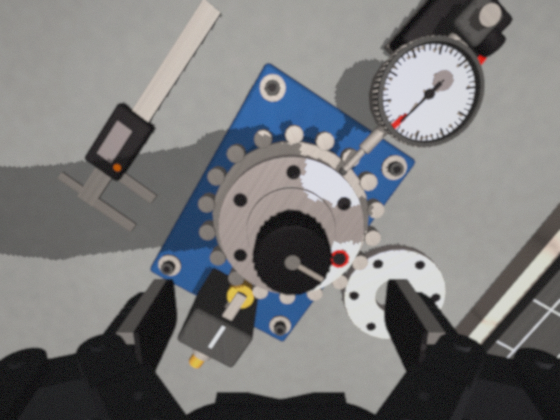

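The knob's centre is at (292,262), matching the prediction; the red mark lies under the pointer at (398,122). I'll centre, descend and grip.

```bash
python3 -m handwheel '[[[0.15,0.06,0,0,0,0,1],[0,0,0.6,0,0,0,1],[0,0,0.5,0,0,0,1],[0,0,0,0,0,0,1]]]' && python3 go.py "[534,40,123]"
```

```text
time_s: 10.07
position: [535.8, 40.6, 128.1]
orientation: [0.968, 0.249, -0.006, -0.002]
force: [1.1, -0.4, 0.5]
width: 1.001
yaw 28.854686906821613 tilt [-0.0103 -0.0072] J [ 0.2   0.6  -0.55  2.1   0.54  0.6  -0.22] F [ 1.1 -0.4  0.5] Mom [-0.03 -0.07  0.01] w 1.0007470117528119
pos [535.77389511  40.59368834 128.08687448] d [-0.036 -0.006  0.102]
```

```bash
python3 -m handwheel '[[[-0.036,0,0.1,0,0,0,1],[0,0,0,0,0,0,0.5],[0,0,0,0,0,0,0.2],[0,0,0,0,0,0,0],[0,0,0,0,0,0,-0.3],[0,0,0,0,0,0,-0.6],[0,0,0,0,0,0,-0.8],[0,0,0,0,0,0,-0.8]]]' && python3 go.py "[534,40,123]"
cat > spin.py <<'E'
from h import *
import sys
c=read_camera("wrist");a=c["frame"].astype(int);o=np.array([534,40.])
m=((a[...,0]-a[...,1:].max(2))>40).astype(np.uint8);n,l,st,ce=cv2.connectedComponentsWithStats(m)
for i in range(1,n):
    if st[i,4]>15:
        p=plane(c,*ce[i],94)[:2]-o;print(st[i,4],ce[i].round(),"r",np.hypot(*p).round(1),"deg",np.degrees(np.arctan2(p[1],p[0])).round(1))
save(sys.argv[1],c["frame"])
E
python3 spin.py k1.png
```

```text
time_s: 11.08
position: [533.0, 38.7, 125.3]
orientation: [0.969, 0.248, -0.007, -0.001]
force: [-1.5, -0.1, -1.5]
width: 0.474
yaw 28.681522246890534 tilt [-0.0121 -0.0054] J [ 0.2   0.6  -0.54  2.1   0.54  0.59 -0.23] F [-1.5 -0.1 -1.5] Mom [0.06 0.06 0.05] w 0.4744857632023893
pos [533.00072411  38.71142281 125.29379381] d [ 0.03  -0.013  0.046]
212 [427. 117.] r 94.5 deg 77.0
84 [ 70. 180.] r 108.1 deg -174.2
```

```bash
python3 -m handwheel '[[[0,0,0,0,0,0.06,-0.8],[0,0,0,0,0,0.09,-0.8],[0,0,0,0,0,0.09,-0.8],[0,0,0,0,0,0.09,-0.8],[0,0,0,0,0,0,-0.8]]]' && python3 go.py "[534,40,125]"; python3 spin.py k2.png
```

```text
time_s: 11.75
position: [533.1, 38.7, 125.3]
orientation: [0.997, 0.081, -0.007, 0.0]
force: [-1.4, 0.3, -2.5]
width: 0.478
yaw 9.333526304809052 tilt [-0.013  -0.0009] J [ 0.13  0.58 -0.45  2.11  0.46  0.56 -0.48] F [-1.4  0.3 -2.5] Mom [ 0.16 -0.04 -0.62] w 0.47766082321154574
pos [533.0850975   38.71762717 125.29067252] d [ 0.022 -0.022  0.006]
225 [363.  76.] r 93.2 deg 78.2
75 [ 82. 246.] r 99.6 deg -175.4
```

View pics/k2.png

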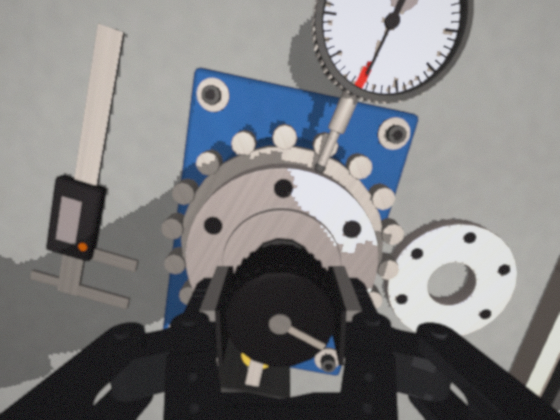

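The fingers hold the knob, which has turned with the tool; the white line runs from (281,323) to (325,350), and flange holes are at (283,188), (352,229) and (213,226). I'll compute the spindle angle from the holes, modulo 60°.

```bash
cat > holes.py <<'E'
from h import *
def holes(c,pts,o=(534,40)):
    for u,v in pts:
        f=cv2.cvtColor(c["frame"],cv2.COLOR_RGB2GRAY)[v-10:v+11,u-10:u+11];y,x=np.nonzero(f<60);x,y=x.mean()+u-10,y.mean()+v-10
        p=plane(c,x,y,94)[:2]-o;a=np.degrees(np.arctan2(p[1],p[0]));print(len(f),(x.round(1),y.round(1)),"r",np.hypot(*p).round(1),"deg",a.round(1),"mod60",(a%60).round(1))
def line(c,p,q):
    d=(plane(c,*q,144)-plane(c,*p,144));print("line deg",np.degrees(np.arctan2(d[1],d[0])).round(1))
E
python3 - <<'E'
from holes import *
c=np.load('w6.npy',allow_pickle=True).item();holes(c,[(293,172),(344,203),(240,200),(240,255)]);line(c,(291,262),(330,283))
c=read_camera('wrist');np.save('k2.npy',c,allow_pickle=True);holes(c,[(283,188),(352,229),(213,226)]);line(c,(281,323),(325,350))
E
```

```text
21 (np.float64(292.9), np.float64(171.7)) r 38.5 deg 119.3 mod60 59.3
21 (np.float64(343.6), np.float64(203.6)) r 37.6 deg 57.9 mod60 57.9
21 (np.float64(239.9), np.float64(199.8)) r 39.3 deg 178.7 mod60 58.7
21 (np.float64(239.9), np.float64(254.8)) r 39.5 deg -122.7 mod60 57.3
line deg -0.5
21 (np.float64(282.9), np.float64(187.8)) r 38.2 deg 99.5 mod60 39.5
21 (np.float64(351.4), np.float64(228.8)) r 37.6 deg 38.1 mod60 38.1
21 (np.float64(212.6), np.float64(225.1)) r 39.2 deg 159.4 mod60 39.4
line deg -25.8
```

One click is confirmed (about 19.6°). About 40.3° (0.70 rad) to go.

```bash
python3 -m handwheel '[[[0,0,0,0,0,0.06,-0.8],[0,0,0,0,0,0.09,-0.8],[0,0,0,0,0,0.09,-0.8],[0,0,0,0,0,0.09,-0.8],[0,0,0,0,0,0,-0.8],[0,0,0,0,0,0.06,-0.8],[0,0,0,0,0,0.09,-0.8],[0,0,0,0,0,0.09,-0.8],[0,0,0,0,0,0.07,-0.8],[0,0,0,0,0,0,-0.8]]]' && python3 go.py "[534,40,125]"
python3 - <<'E'
from h import *
c=read_camera('wrist');np.save('k3.npy',c,allow_pickle=True);save("k3.png",c["frame"])
E
```

```text
time_s: 13.1
position: [533.2, 38.7, 125.3]
orientation: [0.974, -0.227, -0.006, 0.002]
force: [-0.3, -1.3, -0.4]
width: 0.476
yaw -26.238587644578168 tilt [-0.0108  0.0073] J [ 0.01  0.56 -0.27  2.12  0.29  0.52 -0.93] F [-0.3 -1.3 -0.4] Mom [ 0.16  0.14 -0.37] w 0.4764573417417319
pos [533.2347747   38.72019877 125.26204745] d [ 0.002 -0.03   0.005]
```

View pics/k3.png

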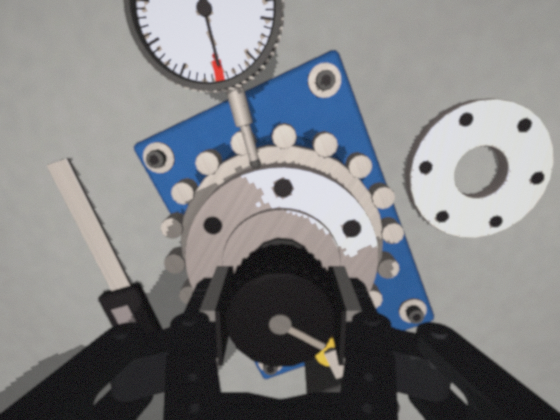

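The knob is still held without slip and the gauge is still at zero. Holes are at (283,188), (352,228) and (213,225), and the tool is at 54.9° of 60°. I'll finish the last 0.089 rad.

```bash
python3 -m handwheel '[[[0,0,0,0,0,0.07,-0.8],[0,0,0,0,0,0.02,-0.8],[0,0,0,0,0,0,-0.8],[0,0,0,0,0,0,-0.8],[0,0,0,0,0,0,-0.8]]]' && python3 go.py "[534,40,125]"
python3 - <<'E'
from holes import *
c=read_camera('wrist');np.save('k4.npy',c,allow_pickle=True);save("k4.png",c["frame"]);holes(c,[(283,188),(352,228),(213,225)])
E
```

```text
time_s: 13.78
position: [533.2, 38.7, 125.2]
orientation: [0.964, -0.266, -0.006, 0.002]
force: [-1.4, 1.3, -1.6]
width: 0.476
yaw -30.894099991901662 tilt [-0.0105  0.0079] J [-0.    0.56 -0.25  2.12  0.27  0.51 -0.99] F [-1.4  1.3 -1.6] Mom [ 0.24  0.11 -0.35] w 0.47635974419222127
pos [533.23324589  38.71383078 125.24626753] d [ 0.    -0.03   0.005]
21 (np.float64(282.6), np.float64(187.6)) r 37.6 deg 58.8 mod60 58.8
21 (np.float64(351.2), np.float64(228.0)) r 37.7 deg -2.8 mod60 57.2
21 (np.float64(212.3), np.float64(225.0)) r 38.7 deg 119.6 mod60 59.6
```

The picture limit is reached, so I'll check the gauge numerically instead.

Run:
```python
from ang import *
for n in("k2","k3","k4"):
    c=np.load(n+'.npy',allow_pickle=True).item();q=proj(c,[556.2,149.86,108]);print(n,q.round(1),ang(c,q,90)[1:])
s=read_state();print(s['joint_velocities'].round(3),s['width'])
```

```text
k2 [390.4  22.5] ('red', np.int64(179), np.float64(-106.50143705989362), 'ptr', np.int64(33), np.float64(-103.16294976048825), 'cw to go rad', np.float64(-0.058267595410637474))
k3 [204.5   9.8] ('red', np.int64(175), np.float64(-106.23314054108222), 'ptr', np.int64(31), np.float64(-104.47740964069128), 'cw to go rad', np.float64(-0.030643284990826566))
k4 [181.3  17.8] ('red', np.int64(174), np.float64(-106.1664270431992), 'ptr', np.int64(33), np.float64(-104.6482906823253), 'cw to go rad', np.float64(-0.026496477991494558))
[-0.003  0.     0.002  0.001 -0.001 -0.002 -0.003] 0.4798432001791056
```

The gauge is within about 0.03 rad of zero (0.5 mm at the mark), the spindle is at about 60°, and the arm is still. Handing in.

```bash
python3 -c "
from bench import *
print(hand_in())"
```

```text
the job is handed in; nothing more can be done
None
```

The job is done and handed in, and no verdict was reported. I turned the bezel about 1.1 rad clockwise until the red zero mark lay under the pointer and let go. I then gripped the knob and turned it three clicks clockwise to the third stop, where the gripper still holds it.

Last checks before handing in:
- **Gauge:** the zero mark was about 0.03 rad from the pointer, roughly 0.5 mm at the mark against the 2.5 mm allowed. An earlier frame gave 0.06 rad (1.2 mm).
- **Spindle:** the flange holes had turned 59.1 to 60.7° (mean 60.1°), with the tool at 59.6°, against 60° for the third stop.
- **Grip:** the fingers had closed on the knob (opening about 40 mm for the 42 mm knob), and the arm was still. I had no direct reading of finger force.
- **Other items:** I kept clear of everything else on the bench but did not measure its positions afterwards.
- **Not seen:** the viewer's 12-picture limit, four more than planned, refused my last picture. The final gauge and spindle checks are therefore numbers taken from that frame.

The arm's clock stood at about 14 s of the 58 s allowed.

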